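Load the contact frame into the UV exposure box past its sprung flap

TASK

Load the wooden contact-printing frame into the red UV exposure box: with one fingertip swing the box's sprung white flap down flat by the yellow-tipped tab at one of its ends and keep it pressed down while another fingertip of the same hand pushes the frame along the shelf, until the frame's front rail lies on the flap. Then push the frame fully home against the stops, so that the flap springs shut behind it. Push the wood only: do not touch the glass panel, do not pinch or lift the frame, leave the other things alone, and finish clear of everything.

Things in the scene. Friction and masses are not known exactly. Their poses are not given: they have to be found in the camera images.
- mouth (a point): Middle of the lower edge of the box's mouth, on the flap's hinge line, level with the loading shelf, 45 mm above the table. Its x axis is the loading direction, horizontally into the box; y across, to the left of one who loads; z up. The offsets below are in these axes. The mouth is 204 mm wide, 50 mm high.
- roof (a point): Middle of the front edge of the box's flat roof, on top: above the mouth point, z = 58 mm (roof 8 mm thick, underside z = 50 mm, front edge x = 0; notched back to x = 14 mm at the flap's tabs, |y| = 76 to 102 mm). The box is red steel with an amber sight glass in the roof, 264 mm wide, 215 mm deep.
- shelf (a point): A point on the grey loading shelf, x = -179 mm, z = 0. The shelf, open above, runs from x = -300 to -56 mm. Guide strips 10 mm high and 22 mm wide stand along it at both sides, |y| = 77.5 to 99.5 mm, x below -82 mm; the frame slides between them. The same guides and the floor (1 mm lower) go on inside the box.
- stops (a point): Rubber stops inside the box, x = 178 mm, 10 mm above the floor: the frame's front face meets them when home; its rear face is then 8 mm inside the mouth.
- flap (a joint): White steel flap closing the mouth, 5 mm thick, 198 mm wide, hinged at the bottom, its plate reaching 52 mm from the hinge. 0 rad = upright, shut; grows as the top swings down towards the shelf; 1.57 = flat, level with the shelf; stop 1.60. A soft-closing spring shuts it: 0.03 N m shut, 0.06 flat (1.5 N at 40 mm out). Once the front rail is on it, the frame's weight keeps it down.
- tab_left (a point): Top, middle, of the yellow-tipped finger tab at the flap's left end, the end of its guide strip (moves with the flap): 22 mm wide, x = -3 to 13 mm when shut, standing 17 mm proud of the roof, its top at z = 75 mm. A fingertip just above the roof can hook behind it (from x = 13 mm on) and draw it outwards and down. Flat, it lies beside the frame's way, out to x = -78 mm.
- tab_right (a point): The same on the tab at the flap's right end (y = -77.5 to -99.5 mm).
- flap_guide_left (a point): A point on the face of the guide strip at the flap's left end, 30 mm from the hinge (moves with the flap): strip 22 mm wide (y = 77.5 to 99.5 mm), from 10 to 78 mm from the hinge, 10 mm thick on the inner face. Flat, its upper face is 10 mm above the shelf: a fingertip can press here beside the frame and slide along, clear of the frame.
- flap_guide_right (a point): The same point on the guide strip at the flap's right end (y = -77.5 to -99.5 mm).
- frame: The wooden contact-printing frame, loose on the loading shelf between the guide strips (2.5 mm play at each side): 170 mm long (its x, the loading direction), 150 mm wide (y), 24 mm high, about 0.5 kg. Rails 18 mm wide all round, with an open well 134 x 114 mm between them. Origin: centre of its underside.
- frame_front (a point): Middle of the outer face of the frame's front rail (the one that enters first), 12 mm above the shelf. The rail's inner face is 18 mm behind it; a fingertip in the well, kept off the glass, can push there.
- frame_rear (a point): Middle of the outer face of the frame's rear rail, 12 mm above the shelf.
- pane: Glass panel with olive backing and black-and-white artwork at the bottom of the frame's well; its upper face is 6 mm above the frame's underside, so the well is 18 mm deep. Not to be touched. Same origin and axes as the frame.
- ink_jar: Yellow ink jar with black cap, 62 mm across, 75 mm high, standing on the table beside the shelf; leave alone. Origin: centre of its underside.
- tape_roll: Blue roll of tape lying flat on the table, 90 mm across, 24 mm high; leave alone. Origin: centre of its underside.
- squeegee: Squeegee, 140 mm long (its x), 34 mm wide, 59 mm high, standing on its blade on the table; leave alone. Origin: centre of its underside.
There are look-alikes about, which are no part of the job. Of the things shaped like the frame, the wooden one is meant.

How it is judged:
By the outcome, as a careful person would: the job done as asked, in the order asked, and still so for the second after the job is handed in, with the robot touching nothing.
It also fails if it takes over 72 s, if anything falls off the work surface, if the arm or the gripper's body presses on something with over 40 N, if the wrist force passes 120 N, or if a joint passes its speed limit or range.

ROBOT

A 6-joint arm with a two-finger parallel gripper is mounted at the origin on the work surface. World frame = base frame: x ahead of the robot, y to its left, z up, the work surface at z = 0. Lengths are in m, angles in rad, forces in N, time in s.
With the tool pointing down it reaches from about 0.375 to 0.9 m from the base axis. Payload 3.1 kg.
Tool frame: the origin (TCP) lies between the finger pads; the fingertips stand 22 mm ahead of it and the grasp point (between the pads) lies 3 mm ahead of it; z points along the fingers, y is the direction in which the jaws open and shut (so a half turn about z gives the same grasp; the last joint's range is limited). The gripper opens to 87 mm and grips with 3 to 60 N. Pads are 19 mm wide; open, the fingers measure 117 mm over their backs; the gripper's body (75 mm by 190 mm) begins 51 mm behind the grasp point.
Start: joints at [-1.317, 0.527, 1.433, -0, 1.181, -0.178], TCP at [0.262, -0.567, 0.245] pointing down, gripper open.
Joint ranges: [-3.08, 3.08], [-0.75, 2.2], [0.22, 2.44], [-1.43, 4.57], [0, 2.65], [-2.85, 2.85]. Speed limits (rad/s): [2.79, 2.79, 3.14, 3.14, 3.14, 3.14].

INTERFACE

Orientations are given as a unit quaternion [x, y, z, w].
In Python, from rig import get_obs, camera, get_calibration, hand_in, search_frame gives the robot as it stands.
- The arm moves only by the shell command python3 -m jog 'ROWS' [FORCE]. ROWS is JSON, a list of rows, each an object with "grip": the closure in counts, from 0 (fully open) to 255 (shut); "travel": the shift along the world's x, y, z in cm, a list of three; "twist": the turn about the world's z in degrees. A call has 1 to 8 rows; each row shifts and turns the commanded pose from where the row before left it; what a row does not reach is not made up. A row lasts 1/10 s, in which the tool goes at most 50 mm and 8.59 degrees, less where a joint would pass 70% of its speed; a pose out of reach is approached as far as the arm can. A call is refused whole if a number of a shift passes 5 or a number of a turn 8.59, either way. A call with a gripper value outside its range is refused whole. The fingers move at their own pace and stop on an object; FORCE is the grip in N (left out, the last holds). Time passes only in rows, so rows that do not move let the fingers close. It gives the time, the measured TCP pose, the force and the opening at its end, in the units of the state.
- get_obs(): the state, without advancing time (a new reading comes with each control period).
- camera(name): name is "side" or "top" or "wrist"; returns the picture (420x560x3 uint8, red, green, blue); there is no depth.
- get_calibration(name): a dict with "fx", "fy", "cx", "cy" (pixels), "R" (3x3) and "t" (3): a world point X has camera coordinates R X + t; the wrist camera has in their place "T_tool_cam" (4x4, takes a point from camera to tool coordinates, whose origin is the TCP and whose axes are the flange's). Camera axes: x right, y down, z forward; pixel columns grow to the right and rows downward; lengths in m; the calibration is good to about 2 mm. The wrist camera is an equidistant fisheye: a pixel r from the principal point sees the ray r / f radians off the axis. A picture is of the moment at which its call begins: read the wrist's pose just before it. get_calibration takes no time and is no camera call.
- hand_in(): hands the job in, once; it reports no verdict.
Trained networks look in the newest picture that a camera, given by its name, has taken for a name from the list of things; names that differ only in an ending like _2 or _b are one class to them, and where a whole thing is asked for, a point or a joint stands for the part that bears it (a point fixed in the world has none). Each returns a list of dicts, best first, with "p" (0 to 1); they miss things now and then, are a little off and sometimes report something else, mostly with a low value. They report only what shows in the picture. A call takes as long as a camera call. They do not tell look-alikes from the thing itself.
- search_frame(target, camera): "at" ([x, y, z] in m, in world coordinates, good to about 4 mm: the middle of the surface that is visible of it).
The state is a dict: "time": time; "q": joint angles; "joint_velocities": joint speeds; "joint_torque": joint torques, N m; "position": TCP position; "tool_rot": TCP orientation; "ft_force": force on the tool from outside, world axes, zero at the start; "moment": the same for the moment, N m; "grip_width": finger opening in m.
Only numpy, scipy, OpenCV 4.12 (cv2) and the standard library are available. Lean on these libraries where they do the work, as an engineer would, in place of code of your own. Each camera call takes 0.05 s, during which the arm holds its last target. There are 200 camera calls.

## Working session

There is one attempt and no reset: what is moved stays moved. The work goes in short steps, Python scripts to look and compute and a shell command to move; the robot and the scene stay as the last step left them, time stands still between calls to the robot, and variables do not carry over. Pictures are saved under pics/ and viewed, about 8 in all and at most 12, crops included, and the job is handed in when it is done.

```bash
mkdir -p pics; ls; python3 - <<'E'
from rig import *
import cv2,numpy as np
o=get_obs();print({k:np.round(v,3).tolist() for k,v in o.items()})
a=camera("top");b=camera("side")
cv2.imwrite("pics/top.png",a[:,:,::-1]);cv2.imwrite("pics/side.png",b[:,:,::-1])
for c in("top","side"):
  k=get_calibration(c);print(c,{x:np.round(v,3).tolist() for x,v in k.items()})
  for n in("frame","frame_front","frame_rear","tab_left","tab_right","flap_guide_left","mouth","roof","ink_jar","tape_roll","squeegee"):
    try: print(n,[(np.round(d["at"],3).tolist(),round(d["p"],2)) for d in search_frame(n,c)][:4])
    except Exception as e: print(n,e)
E
```

```text
pics
{'time': 0.0, 'q': [-1.317, 0.528, 1.434, 0.0, 1.181, -0.179], 'joint_velocities': [0.002, -0.001, 0.001, -0.0, 0.002, 0.001], 'joint_torque': [-0.0, -44.005, -17.659, 0.063, 0.058, -0.0], 'position': [0.262, -0.567, 0.244], 'tool_rot': [0.977, 0.215, -0.0, -0.001], 'ft_force': [0.094, 0.052, 0.394], 'moment': [-0.037, -0.012, 0.026], 'grip_width': 0.087}
top {'fx': 508.92, 'fy': 508.92, 'cx': 277.824, 'cy': 216.389, 'R': [[-0.017, -1.0, 0.004], [-0.996, 0.017, -0.092], [0.092, -0.005, -0.996]], 't': [0.053, 0.528, 1.354]}
frame [([0.516, 0.158, 0.052], 0.83), ([0.666, 0.446, 0.011], 0.78), ([0.551, -0.034, 0.094], 0.52)]
frame_front [([0.665, 0.447, 0.007], 0.83), ([0.304, -0.319, 0.005], 0.81), ([0.232, 0.332, 0.009], 0.76), ([0.522, 0.162, 0.052], 0.72)]
frame_rear [([0.523, 0.164, 0.049], 0.83), ([0.664, 0.447, 0.004], 0.73), ([0.305, -0.314, 0.004], 0.66), ([0.545, -0.031, 0.095], 0.58)]
tab_left [([0.543, -0.032, 0.09], 0.72), ([0.521, 0.162, 0.051], 0.34)]
tab_right [([0.547, -0.036, 0.097], 0.69)]
flap_guide_left [([0.549, -0.031, 0.095], 0.71)]
mouth [([0.559, -0.083, 0
[... 571 characters left out ...]
004], 0.92), ([0.524, 0.164, 0.052], 0.73), ([0.669, 0.449, 0.006], 0.73), ([0.358, -0.321, 0.026], 0.54)]
frame_rear [([0.52, 0.162, 0.051], 0.92), ([0.663, 0.442, 0.007], 0.79), ([0.23, 0.336, 0.004], 0.73), ([0.357, -0.323, 0.022], 0.53)]
tab_left [([0.544, -0.031, 0.072], 0.65)]
tab_right [([0.542, -0.035, 0.078], 0.64)]
flap_guide_left [([0.547, -0.031, 0.077], 0.79), ([0.538, -0.044, 0.082], 0.21)]
mouth [([0.536, -0.048, 0.086], 0.85), ([0.708, 0.219, 0.022], 0.27)]
roof [([0.536, -0.043, 0.082], 0.7), ([0.518, 0.166, 0.052], 0.61)]
ink_jar [([0.719, 0.075, 0.053], 0.81)]
tape_roll [([0.705, 0.218, 0.022], 0.87)]
squeegee [([0.337, 0.148, 0.057], 0.74), ([0.537, -0.049, 0.082], 0.33)]
```

View pics/top.png

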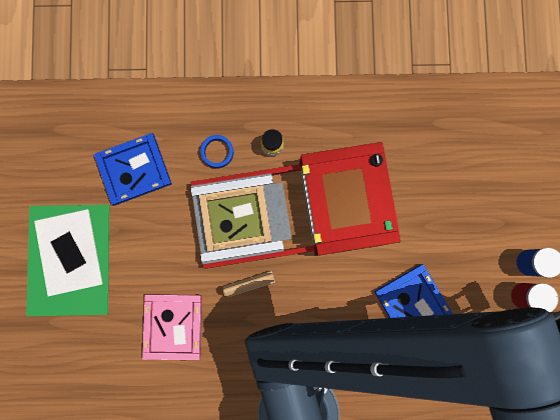

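View pics/side.png

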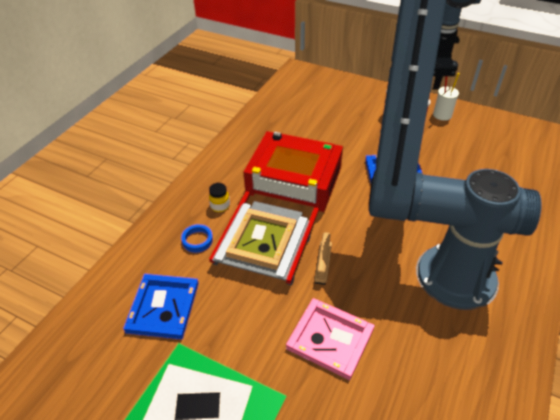

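The images show four frame-shaped things. Top-view pixels: wooden (235,218) on the shelf, blue (133,168), pink (172,327) and blue (415,295). I choose the wooden one, on the shelf. The loading direction is to the right in the image, roughly world -y. Next is a close crop to check this and pick points for the box pose.

```bash
python3 - <<'E'
import cv2
a=cv2.imread("pics/top.png")[130:280,185:410]
cv2.imwrite("pics/crop.png",cv2.resize(a,None,fx=3.5,fy=3.5,interpolation=cv2.INTER_CUBIC))
E
```

```text
(no output)
```

View pics/crop.png

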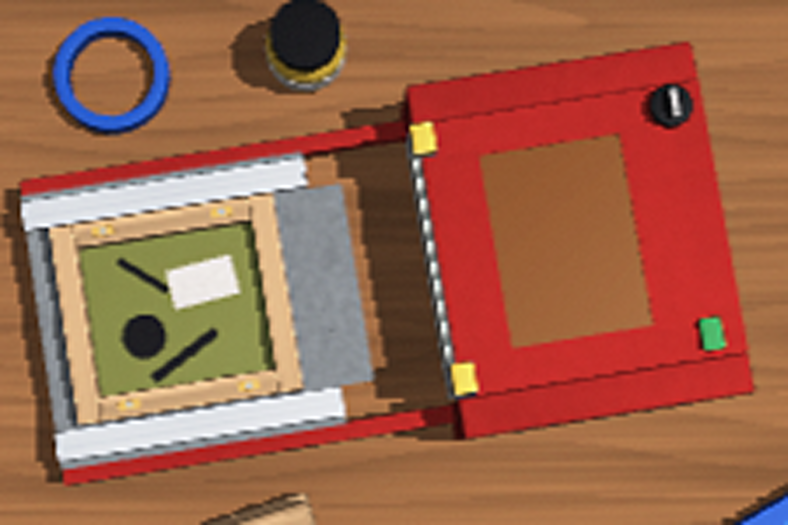

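The crop confirms the wooden frame, with olive pane and artwork, lying between the white guides. The yellow tabs are at crop (424,138) and (464,379), and the shelf's front edge runs (345,185)–(372,382).

```bash
cat > h.py <<'E'
import numpy as np
from rig import *
from scipy.optimize import least_squares
def proj(P,c):
    k=get_calibration(c);X=np.asarray(P)@np.array(k["R"]).T+np.array(k["t"])
    return np.c_[k["fx"]*X[:,0]/X[:,2]+k["cx"],k["fy"]*X[:,1]/X[:,2]+k["cy"]]
def pose(loc,px,c,z0,g):
    loc=np.array(loc,float)/1000;px=np.array(px,float)
    def W(p): 
        s,co=np.sin(p[2]),np.cos(p[2])
        return np.c_[p[0]+co*loc[:,0]-s*loc[:,1],p[1]+s*loc[:,0]+co*loc[:,1],z0+loc[:,2]]
    r=least_squares(lambda p:(proj(W(p),c)-px).ravel(),g,loss="soft_l1")
    return r.x,np.round(proj(W(r.x),c)-px,1)
E
python3 - <<'E'
from h import *
C=lambda L:[(x/3.5+185-.35,y/3.5+130-.35) for x,y in L]
loc=[(5,88.5,75),(5,-88.5,75),(-56,77.5,0),(-56,-77.5,0),(-82,99.5,10),(-82,-99.5,10),(-300,99.5,10),(-300,-99.5,10),(215,132,58),(215,-132,58),(0,132,58),(0,-132,58)]
px=C([(424,138),(464,379),(345,185),(372,382),(303,153),(345,420),(22,198),(60,462),(690,43),(752,390),(408,88),(463,438)])
p,r=pose(loc,px,"top",.045,[.55,-.03,-1.4]);print(p,r.tolist())
f,r2=pose([(-85,75,24),(85,75,24),(85,-75,24),(-85,-75,24)],C([(50,228),(272,195),(300,388),(78,422)]),"top",.045,[.52,.16,-1.4]);print(f,r2.tolist())
d=f[:2]-p[:2];u=np.array([np.cos(p[2]),np.sin(p[2])]);v=np.array([-u[1],u[0]])
print("u",u,"v",v,"frame in box",d@u,d@v)
import cv2
a=camera("wrist");cv2.imwrite("pics/w0.png",a[:,:,::-1])
k=get_calibration("wrist");print({x:np.round(q,3).tolist() for x,q in k.items()})
E
```

```text
[ 0.55166369 -0.03541818 -1.43180151] [[-0.1, 0.0], [-0.2, -0.1], [-0.9, -0.8], [0.5, -0.1], [0.2, 1.2], [-0.1, -1.3], [-0.4, 0.9], [-0.7, -0.4], [0.8, -0.4], [1.2, 1.2], [-0.5, -0.6], [0.4, 0.6]]
[ 0.52399338  0.15760483 -1.43653242] [[-0.3, -0.5], [0.2, -0.7], [0.7, 0.5], [-0.5, 0.6]]
u [ 0.1385477  -0.99035576] v [0.99035576 0.1385477 ] frame in box -0.1949951092890677 -0.0006605613875758816
{'fx': 325.192, 'fy': 325.192, 'cx': 279.404, 'cy': 211.589, 'T_tool_cam': [[0.0, -0.956, -0.294, 0.082], [1.0, 0.001, -0.001, 0.001], [0.001, -0.294, 0.956, -0.141], [0.0, 0.0, 0.0, 1.0]]}
```

View pics/w0.png

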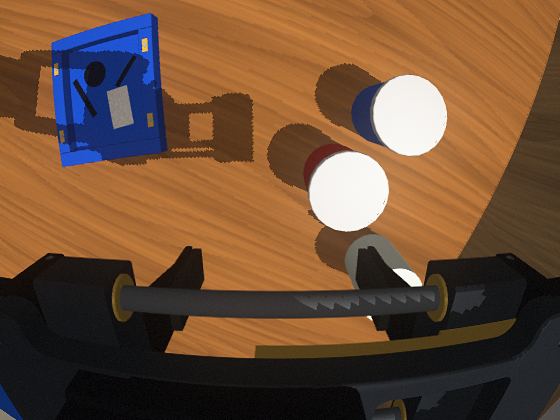

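Box mouth is at (0.552, -0.035) with yaw -82°, and the frame front is at x = -110 mm in box axes. My plan is finger A on the right tab and finger B coming down into the well behind the front rail. I move over the box now, with a helper that reports both fingertips in box axes.

```bash
cat >> h.py <<'E'
from scipy.spatial.transform import Rotation as Ro
M=np.array([.5517,-.0354]);YAW=-1.4318
U=np.array([np.cos(YAW),np.sin(YAW)]);V=np.array([-U[1],U[0]])
def box(w): d=np.asarray(w)[:2]-M; return np.round(1000*np.array([d@U,d@V]),1)
def wcm(bx,by): return np.round((bx*U+by*V)/10,2)   # box shift mm -> world cm
def st():
    o=get_obs();p=np.array(o["position"]);R=Ro.from_quat(o["tool_rot"]).as_matrix()
    L=o["grip_width"]+.015;a=p+R[:,1]*L/2;b=p-R[:,1]*L/2
    if box(a)[1]>box(b)[1]: a,b=b,a
    th=np.degrees(np.arctan2(R[1,1],R[0,1]))
    print("t",round(o["time"],2),"TCP",np.round(p,4),"th",round(th,1),"A",box(a),"B",box(b),"C",box(p),"tip h",round(1000*(p[2]+R[2,2]*.022-.045),1),
      "F",np.round(o["ft_force"],1),"w",round(o["grip_width"],4),"q6",round(o["q"][5],2))
if __name__=="__main__": st()
E
python3 -m jog '[{"grip":0,"travel":[2,4.4,-0.2],"twist":-8.5},{"grip":0,"travel":[2,4.4,-0.2],"twist":-8.5},{"grip":0,"travel":[2,4.4,-0.2],"twist":-8.5},{"grip":0,"travel":[2,4.4,-0.2],"twist":-8.5},{"grip":0,"travel":[2,4.4,-0.2],"twist":-8.5},{"grip":0,"travel":[2,4.4,-0.2],"twist":-8.5},{"grip":0,"travel":[2,4.4,-0.2],"twist":-8.4},{"grip":0,"travel":[2,4.4,-0.2],"twist":0}]'
python3 -m jog '[{"grip":0,"travel":[2,4.4,-0.5],"twist":0},{"grip":0,"travel":[2,4.4,-0.5],"twist":0},{"grip":0,"travel":[2,4.4,-0.5],"twist":0},{"grip":0,"travel":[1.6,4.5,-0.5],"twist":0},{"grip":0,"travel":[0,0,0],"twist":0}]'
python3 h.py
```

```text
time: 2.05
position: [0.4196, -0.2226, 0.2292]
tool_rot: [0.958, -0.286, 0.001, 0.0]
ft_force: [1.0, -0.6, -0.1]
grip_width: 0.0874
time: 2.55
position: [0.4955, -0.0415, 0.2085]
tool_rot: [0.96, -0.281, -0.0, -0.001]
ft_force: [-1.1, -0.4, -0.3]
grip_width: 0.087
t 2.55 TCP [ 0.4955 -0.0415  0.2085] th -122.6 A [ 37.  -89.7] B [-40.5 -23.4] C [ -1.8 -56.5] tip h 141.5 F [-1.1 -0.4 -0.3] w 0.087 q6 1.83
```

```bash
python3 - <<'E'
from h import *
import cv2
s=camera("side")[:,:,::-1];w=camera("wrist")[:,:,::-1]
p=proj([get_obs()["position"]],"side")[0].astype(int);print(p)
c=s[max(0,p[1]-100):p[1]+80,max(0,p[0]-80):p[0]+60]
c=cv2.resize(c,(420,540),interpolation=cv2.INTER_CUBIC)
cv2.imwrite("pics/m1.png",np.hstack([c,cv2.copyMakeBorder(w[:, 90:470],60,60,0,0,0)]))
E
```

```text
[300 155]
```

View pics/m1.png

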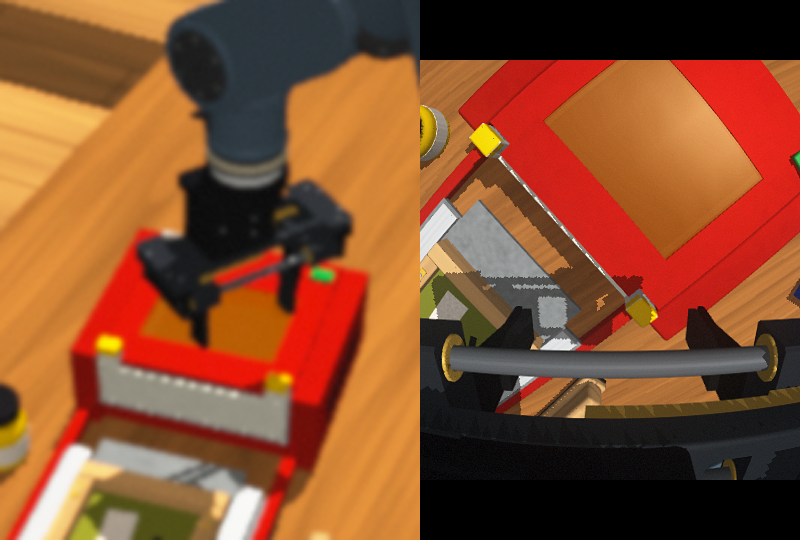

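The fingers hang straight and thin from the wide blocks, A above the right tab and roof, B in front of the mouth. Descending to 64 mm above shelf level behind the right tab, with +7° twist to lengthen the reach of B.

```bash
python3 -m jog '[{"grip":0,"travel":[-0.5,-0.07,-2],"twist":7},{"grip":0,"travel":[0,0,-2],"twist":0},{"grip":0,"travel":[0,0,-2],"twist":0},{"grip":0,"travel":[0,0,-1.7],"twist":0},{"grip":0,"travel":[0,0,0],"twist":0},{"grip":0,"travel":[0,0,0],"twist":0}]'; python3 h.py; python3 -c "
from h import *
P=[(23,64),(6,65),(-12,64),(-28,57),(-42,45.5),(-54,31),(-62,13)]
for a,b in zip(P,P[1:]): print(wcm(b[0]-a[0],0),(b[1]-a[1])/10)
print(wcm(10,0),wcm(0,10))"
```

```text
time: 3.25
position: [0.4898, -0.0488, 0.1322]
tool_rot: [0.974, -0.226, -0.0, 0.0]
ft_force: [0.6, -0.1, -0.3]
grip_width: 0.087
t 3.25 TCP [ 0.4898 -0.0488  0.1322] th -116.1 A [ 46.9 -91.8] B [-37.5 -34.6] C [  4.7 -63.2] tip h 65.2 F [ 0.6 -0.1 -0.3] w 0.087 q6 1.7
[-0.24  1.68] 0.1
[-0.25  1.78] -0.1
[-0.22  1.58] -0.7
[-0.19  1.39] -1.15
[-0.17  1.19] -1.45
[-0.11  0.79] -1.8
[ 0.14 -0.99] [0.99 0.14]
```

```bash
python3 -m jog '[{"grip":0,"travel":[0.1,0.8,-0.1],"twist":0},{"grip":0,"travel":[-0.02,0.6,0],"twist":0},{"grip":0,"travel":[-0.07,0.5,0],"twist":0},{"grip":0,"travel":[-0.07,0.5,0],"twist":0},{"grip":0,"travel":[0,0,0],"twist":0}]'; python3 h.py;  python3 -m jog '[{"grip":0,"travel":[-0.07,0.5,0],"twist":0},{"grip":0,"travel":[-0.07,0.5,0],"twist":0},{"grip":0,"travel":[0,0,0],"twist":0}]'; python3 h.py
```

```text
time: 3.75
position: [0.4892, -0.0226, 0.1312]
tool_rot: [0.975, -0.224, 0.0, 0.0]
ft_force: [0.1, -0.6, 0.6]
grip_width: 0.0871
t 3.75 TCP [ 0.4892 -0.0226  0.1312] th -115.9 A [ 21.  -88.6] B [-63.7 -31.7] C [-21.3 -60.1] tip h 64.2 F [ 0.1 -0.6  0.6] w 0.0871 q6 1.75
time: 4.05
position: [0.4876, -0.0128, 0.1309]
tool_rot: [0.974, -0.225, -0.0, -0.0]
ft_force: [0.2, 0.3, -0.7]
grip_width: 0.0868
t 4.05 TCP [ 0.4876 -0.0128  0.1309] th -116.0 A [ 11.  -88.7] B [-73.5 -31.9] C [-31.3 -60.3] tip h 63.9 F [ 0.2  0.3 -0.7] w 0.0868 q6 1.77
```

```bash
python3 -m jog '[{"grip":0,"travel":[-0.14,1,0],"twist":0},{"grip":0,"travel":[-0.14,1,0],"twist":0},{"grip":0,"travel":[0,0,0],"twist":0}]'; python3 h.py; python3 - <<'E'
from h import *
import cv2
s=camera("side")[:,:,::-1];w=camera("wrist")[:,:,::-1]
c=cv2.resize(s[90:270,220:360],(420,540),interpolation=cv2.INTER_CUBIC)
cv2.imwrite("pics/m2.png",np.hstack([c,cv2.copyMakeBorder(w[:, 90:470],60,60,0,0,0)]))
E
```

```text
time: 4.35
position: [0.4842, 0.0081, 0.1308]
tool_rot: [0.975, -0.224, -0.001, -0.0]
ft_force: [0.8, -0.2, -0.1]
grip_width: 0.0875
t 4.35 TCP [0.4842 0.0081 0.1308] th -115.9 A [ -9.9 -89.4] B [-95.  -32.2] C [-52.4 -60.8] tip h 63.8 F [ 0.8 -0.2 -0.1] w 0.0875 q6 1.81
```

View pics/m2.png

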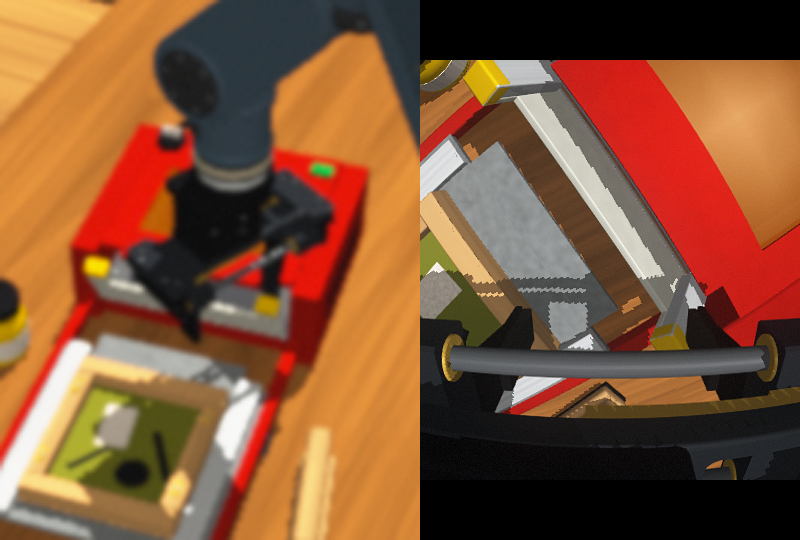

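The flap is opening: the left tab has swung out in the wrist view, and finger A is hooked on the right tab at wrist-crop (665,330). I continue the arc.

```bash
python3 -m jog '[{"grip":0,"travel":[-0.12,0.9,-0.3],"twist":0},{"grip":0,"travel":[-0.12,0.9,-0.4],"twist":0},{"grip":0,"travel":[-0.1,0.7,-0.6],"twist":0},{"grip":0,"travel":[-0.1,0.7,-0.6],"twist":0},{"grip":0,"travel":[-0.08,0.6,-0.7],"twist":0},{"grip":0,"travel":[-0.08,0.6,-0.7],"twist":0},{"grip":0,"travel":[0,0,0],"twist":0}]'; python3 h.py
```

```text
time: 5.15
position: [0.4779, 0.0515, 0.0968]
tool_rot: [0.974, -0.225, -0.001, 0.0]
ft_force: [-0.8, 0.3, 0.7]
grip_width: 0.0871
t 5.15 TCP [0.4779 0.0515 0.0968] th -116.0 A [-53.9 -89.5] B [-138.6  -32.5] C [-96.3 -61. ] tip h 29.8 F [-0.8  0.3  0.7] w 0.0871 q6 1.9
```

```bash
python3 -m jog '[{"grip":0,"travel":[-0.06,0.4,-0.6],"twist":0},{"grip":0,"travel":[-0.05,0.4,-0.7],"twist":0},{"grip":0,"travel":[0,0,0],"twist":0}]'; python3 h.py; python3 - <<'E'
from h import *
import cv2
s=camera("side")[:,:,::-1];w=camera("wrist")[:,:,::-1]
c=cv2.resize(s[90:270,220:360],(420,540),interpolation=cv2.INTER_CUBIC)
cv2.imwrite("pics/m3.png",np.hstack([c,cv2.copyMakeBorder(w[:, 90:470],60,60,0,0,0)]))
E
```

```text
time: 5.45
position: [0.4773, 0.059, 0.0841]
tool_rot: [0.974, -0.225, -0.001, 0.0]
ft_force: [0.2, -0.2, -0.2]
grip_width: 0.0869
t 5.45 TCP [0.4773 0.059  0.0841] th -116.0 A [-61.5 -89.1] B [-146.   -32.2] C [-103.8  -60.6] tip h 17.1 F [ 0.2 -0.2 -0.2] w 0.0869 q6 1.91
```

View pics/m3.png

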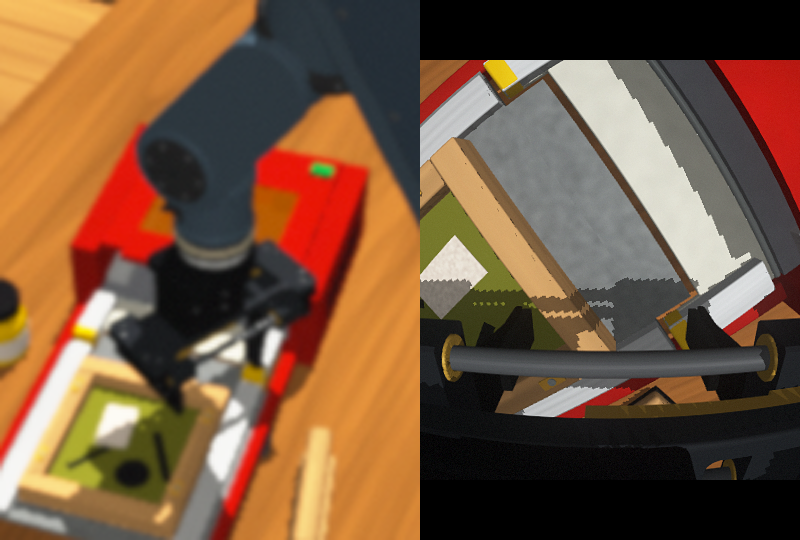

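The flap is almost flat, A is on the tab at the right and B is over the well behind the front rail. I slide A onto the strip and lower it to contact.

```bash
python3 -m jog '[{"grip":0,"travel":[0.07,-0.5,-0.2],"twist":0},{"grip":0,"travel":[0.07,-0.5,-0.2],"twist":0},{"grip":0,"travel":[0,0,-0.1],"twist":0},{"grip":0,"travel":[0,0,0],"twist":0},{"grip":0,"travel":[0,0,0],"twist":0}]'; python3 h.py;python3 -m jog '[{"grip":0,"travel":[0,0,-0.15],"twist":0},{"grip":0,"travel":[0,0,0],"twist":0},{"grip":0,"travel":[0,0,0],"twist":0}]'; python3 h.py
```

```text
time: 6.05
position: [0.4796, 0.0482, 0.0799]
tool_rot: [0.974, -0.225, 0.0, 0.0]
ft_force: [0.1, -0.4, -0.2]
grip_width: 0.0873
t 6.05 TCP [0.4796 0.0482 0.0799] th -116.0 A [-50.4 -88.4] B [-135.2  -31.3] C [-92.8 -59.9] tip h 12.9 F [ 0.1 -0.4 -0.2] w 0.0873 q6 1.89
time: 6.35
position: [0.4794, 0.0485, 0.0784]
tool_rot: [0.974, -0.225, 0.0, 0.0]
ft_force: [0.4, 0.4, 0.4]
grip_width: 0.0874
t 6.35 TCP [0.4794 0.0485 0.0784] th -116.0 A [-50.6 -88.6] B [-135.6  -31.4] C [-93.1 -60. ] tip h 11.4 F [0.4 0.4 0.4] w 0.0874 q6 1.89
```

```bash
python3 -m jog '[{"grip":0,"travel":[0,0,-0.1],"twist":0},{"grip":0,"travel":[0,0,0],"twist":0},{"grip":0,"travel":[0,0,0],"twist":0}]'; python3 h.py;python3 -m jog '[{"grip":0,"travel":[0,0,-0.1],"twist":0},{"grip":0,"travel":[0,0,0],"twist":0},{"grip":0,"travel":[0,0,0],"twist":0}]'; python3 h.py
```

```text
time: 6.65
position: [0.4793, 0.0486, 0.0774]
tool_rot: [0.974, -0.225, -0.0, 0.0]
ft_force: [-0.1, 0.1, 0.7]
grip_width: 0.087
t 6.65 TCP [0.4793 0.0486 0.0774] th -116.0 A [-50.9 -88.6] B [-135.5  -31.6] C [-93.2 -60.1] tip h 10.4 F [-0.1  0.1  0.7] w 0.087 q6 1.89
time: 6.95
position: [0.4793, 0.0486, 0.0764]
tool_rot: [0.974, -0.225, -0.0, -0.0]
ft_force: [-0.5, -0.2, 0.5]
grip_width: 0.0869
t 6.95 TCP [0.4793 0.0486 0.0764] th -116.0 A [-51.  -88.6] B [-135.5  -31.6] C [-93.3 -60.1] tip h 9.4 F [-0.5 -0.2  0.5] w 0.0869 q6 1.89
```

```bash
python3 -m jog '[{"grip":0,"travel":[0.4,-0.73,-0.02],"twist":-5},{"grip":0,"travel":[0,0,0],"twist":0},{"grip":0,"travel":[0.4,-0.73,0],"twist":-5},{"grip":0,"travel":[0,0,0],"twist":0},{"grip":0,"travel":[0.37,-0.73,0],"twist":-5},{"grip":0,"travel":[0,0,0],"twist":0}]'; python3 h.py
python3 - <<'E'
from h import *
import cv2
s=camera("side")[:,:,::-1];w=camera("wrist")[:,:,::-1]
c=cv2.resize(s[90:270,220:360],(420,540),interpolation=cv2.INTER_CUBIC)
cv2.imwrite("pics/m4.png",np.hstack([c,cv2.copyMakeBorder(w[:, 90:470],60,60,0,0,0)]))
for c in("side","top"):
  if c=="top": camera(c)
  for n in("frame_front","frame"): print(c,n,[(box(d["at"]),round(d["p"],2)) for d in search_frame(n,c) if abs(box(d["at"])[1])<90])
E
```

```text
time: 7.55
position: [0.4838, 0.0291, 0.0756]
tool_rot: [0.936, -0.351, -0.008, 0.001]
ft_force: [-9.0, 8.1, 7.1]
grip_width: 0.0871
t 7.55 TCP [0.4838 0.0291 0.0756] th -131.1 A [-39.9 -96.9] B [-106.8  -19.8] C [-73.3 -58.3] tip h 8.6 F [-9.   8.1  7.1] w 0.0871 q6 2.11
side frame_front [(array([-175.2,   -0.8]), 0.68), (array([-53.7, -40.3]), 0.22)]
side frame [(array([-166.7,   -2. ]), 0.8)]
top frame_front [(array([-188.5,   13.6]), 0.85)]
top frame [(array([-187.2,   11.8]), 0.8)]
```

View pics/m4.png

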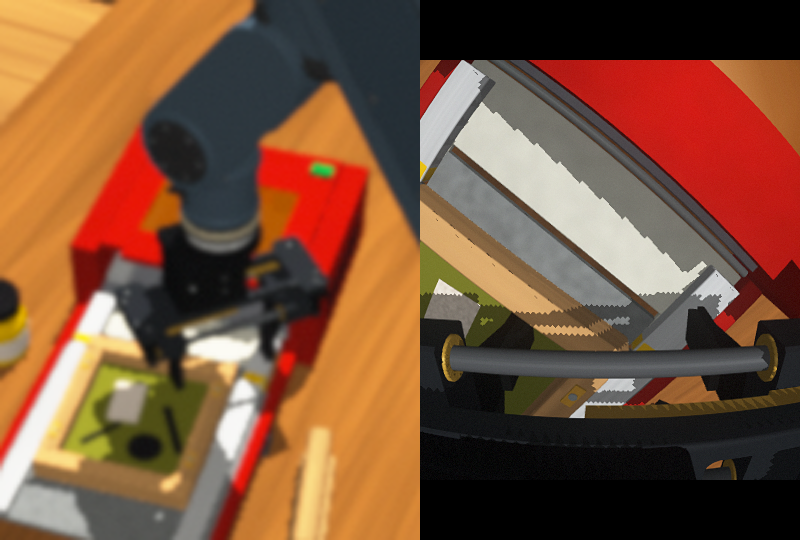

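B has moved the frame; contact reads about 8 N back and 9 N sideways, mostly friction. I check each fingertip's height including the slight tilt.

```bash
sed -i 's|a=p+R\[:,1\]\*L/2;b=p-R\[:,1\]\*L/2|t=p+R[:,2]*.022;a=t+R[:,1]*L/2;b=t-R[:,1]*L/2|; s|"tip h",round(1000\*(p\[2\]+R\[2,2\]\*.022-.045),1)|"hA",round(1000*(a[2]-.045),1),"hB",round(1000*(b[2]-.045),1)|' h.py; python3 h.py; python3 -m jog '[{"grip":0,"travel":[0,0,0.05],"twist":0},{"grip":0,"travel":[0,0,0],"twist":0}]'; python3 h.py
```

```text
t 7.9 TCP [0.4837 0.0291 0.0756] th -131.0 A [-39.8 -97.4] B [-107.1  -20. ] C [-73.3 -58.4] hA 9.0 hB 8.2 F [-7.4  5.9  7.6] w 0.0875 q6 2.11
time: 8.1
position: [0.4848, 0.0287, 0.0759]
tool_rot: [0.937, -0.35, -0.007, 0.001]
ft_force: [-4.9, 5.4, 3.8]
grip_width: 0.0869
t 8.1 TCP [0.4848 0.0287 0.0759] th -130.9 A [-39.4 -96. ] B [-106.3  -19.2] C [-72.7 -57.3] hA 9.3 hB 8.6 F [-4.9  5.4  3.8] w 0.0869 q6 2.11
```

```bash
python3 -m jog '[{"grip":0,"travel":[0.3,-0.75,0.02],"twist":0},{"grip":0,"travel":[0,0,0],"twist":0},{"grip":0,"travel":[0.4,-0.75,0.02],"twist":-5},{"grip":0,"travel":[0,0,0],"twist":0}]'; python3 h.py
```

```text
time: 8.5
position: [0.4941, 0.0129, 0.0765]
tool_rot: [0.92, -0.391, -0.004, 0.001]
ft_force: [-3.9, 4.1, 2.4]
grip_width: 0.0868
t 8.5 TCP [0.4941 0.0129 0.0765] th -136.1 A [-26.  -91.7] B [-85.8  -9.3] C [-55.8 -50.3] hA 9.8 hB 9.3 F [-3.9  4.1  2.4] w 0.0868 q6 2.17
```

```bash
python3 -m jog '[{"grip":0,"travel":[0,0,-0.04],"twist":0},{"grip":0,"travel":[0.34,-0.53,0],"twist":-5.2},{"grip":0,"travel":[0,0,0],"twist":0},{"grip":0,"travel":[0.34,-0.53,0],"twist":-5.2},{"grip":0,"travel":[0,0,0],"twist":0}]'; python3 h.py
```

```text
time: 9.0
position: [0.5019, 0.0022, 0.0765]
tool_rot: [0.881, -0.473, -0.003, 0.001]
ft_force: [-2.0, 2.0, 5.3]
grip_width: 0.0872
t 9.0 TCP [0.5019 0.0022 0.0765] th -146.5 A [-22.2 -90.4] B [-66.3   1.9] C [-44.2 -44.1] hA 9.8 hB 9.3 F [-2.   2.   5.3] w 0.0872 q6 2.34
```

```bash
python3 -m jog '[{"grip":0,"travel":[0.34,-0.55,0],"twist":-5.2},{"grip":0,"travel":[0,0,0],"twist":0},{"grip":0,"travel":[0.34,-0.55,0],"twist":-5.2},{"grip":0,"travel":[0,0,0],"twist":0},{"grip":0,"travel":[0.1,-0.3,0],"twist":-4},{"grip":0,"travel":[0,0,0],"twist":0}]'; python3 h.py
python3 - <<'E'
from h import *
import cv2
s=camera("side")[:,:,::-1];w=camera("wrist")[:,:,::-1]
c=cv2.resize(s[90:270,220:360],(420,540),interpolation=cv2.INTER_CUBIC)
cv2.imwrite("pics/m5.png",np.hstack([c,cv2.copyMakeBorder(w[:, 90:470],60,60,0,0,0)]))
E
```

```text
time: 9.6
position: [0.511, -0.0123, 0.0767]
tool_rot: [0.815, -0.579, -0.002, 0.001]
ft_force: [-2.1, 3.3, 3.6]
grip_width: 0.0869
t 9.6 TCP [ 0.511  -0.0123  0.0767] th -160.8 A [-18.7 -87.1] B [-38.5  12.8] C [-28.5 -37.1] hA 9.9 hB 9.6 F [-2.1  3.3  3.6] w 0.0869 q6 2.56
```

View pics/m5.png

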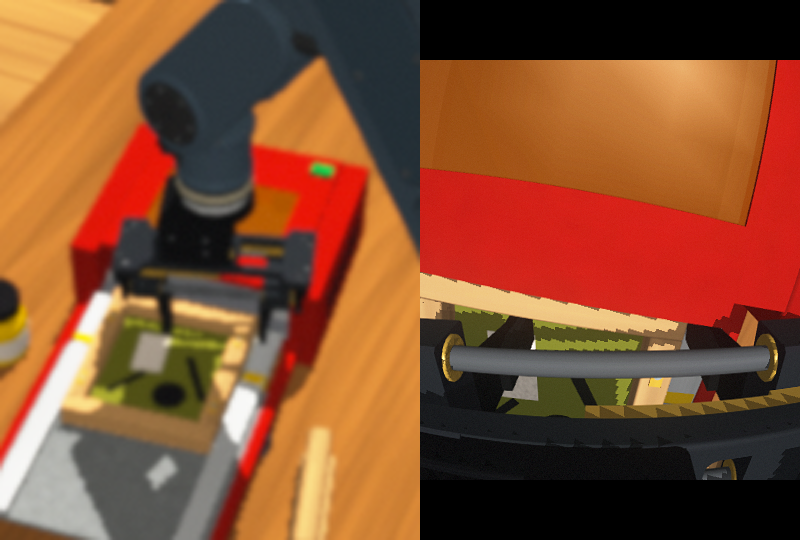

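The front rail is on the flap and under the roof edge (side crop (200,310)), and the flap is still held flat. I back off, lift out of the well, then go behind the frame while turning the jaws.

```bash
python3 -m jog '[{"grip":0,"travel":[-0.07,0.5,0],"twist":0},{"grip":0,"travel":[0,0,0.5],"twist":0},{"grip":0,"travel":[0,0,2],"twist":0},{"grip":0,"travel":[0,0,3],"twist":0},{"grip":0,"travel":[0,0,3],"twist":0},{"grip":0,"travel":[0,0,0],"twist":0}]' >/dev/null; python3 h.py
python3 -m jog '[{"grip":0,"travel":[0.04,1.03,0],"twist":8.45},{"grip":0,"travel":[0.04,1.03,0],"twist":8.45},{"grip":0,"travel":[0.04,1.03,0],"twist":8.45},{"grip":0,"travel":[0.04,1.03,0],"twist":8.45},{"grip":0,"travel":[0.04,1.03,0],"twist":8.45},{"grip":0,"travel":[0.04,1.03,0],"twist":8.45},{"grip":0,"travel":[0.04,1.03,0],"twist":8.45},{"grip":0,"travel":[0.04,1.03,0],"twist":8.45}]'>/dev/null
python3 -m jog '[{"grip":0,"travel":[0.04,1.03,0],"twist":8.45},{"grip":0,"travel":[0.04,1.03,0],"twist":8.45},{"grip":0,"travel":[0.04,1.03,0],"twist":8.45},{"grip":0,"travel":[0.04,1.03,0],"twist":8.45},{"grip":0,"travel":[0.04,1.03,0],"twist":8.45},{"grip":0,"travel":[0.04,1.03,0],"twist":8.45},{"grip":0,"travel":[0.04,1.03,0],"twist":8.45},{"grip":0,"travel":[0.04,1.03,0],"twist":8.45}]'>/dev/null
python3 -m jog '[{"grip":0,"travel":[0.04,1.03,0],"twist":8.45},{"grip":0,"travel":[0.04,1.03,0],"twist":8.45},{"grip":0,"travel":[0.04,1.03,0],"twist":8.45},{"grip":0,"travel":[0.04,1.03,0],"twist":8.45},{"grip":0,"travel":[0,0,0],"twist":0}]'>/dev/null
python3 h.py
python3 - <<'E'
from h import *
import cv2
s=camera("side")[:,:,::-1];w=camera("top")[:,:,::-1]
for n in("frame",): print(n,[(box(d["at"]),round(d["p"],2)) for d in search_frame(n,"top") if abs(box(d["at"])[1])<90])
c=cv2.resize(s[90:290,200:350],(405,540),interpolation=cv2.INTER_CUBIC)
d=cv2.resize(w[140:275,180:280],(390,540),interpolation=cv2.INTER_CUBIC)
cv2.imwrite("pics/m6.png",np.hstack([c,d]))
E
```

```text
t 10.3 TCP [ 0.5158 -0.0087  0.1656] th -160.8 A [-21.4 -81.7] B [-41.3  18.4] C [-31.4 -31.9] hA 98.1 hB 99.1 F [ 0.1 -1.  -0.3] w 0.0871 q6 2.57
t 12.4 TCP [0.5202 0.1991 0.1611] th 8.3 A [-236.3  -49.6] B [-236.8   52.3] C [-236.6    1.3] hA 94.1 hB 94.2 F [ 1.  -1.  -0.4] w 0.0868 q6 0.02
frame [(array([-92.9,  -6.4]), 0.95)]
```

View pics/m6.png

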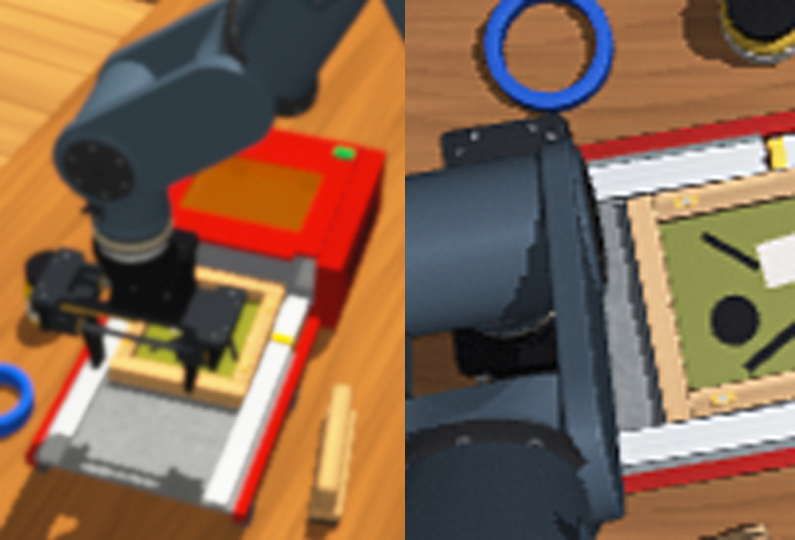

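The flap stays down under the frame's weight (yellow tabs flat beside the frame) and the rear rail is at about x = -178. I lower behind it and push slowly, reading the friction.

```bash
python3 -m jog '[{"grip":0,"travel":[0,0,-4],"twist":0},{"grip":0,"travel":[0,0,-3],"twist":0},{"grip":0,"travel":[0,0,-1.6],"twist":0},{"grip":0,"travel":[0.42,-3,0],"twist":-0.3},{"grip":0,"travel":[0.14,-1,0],"twist":0},{"grip":0,"travel":[0,0,0],"twist":0}]'>/dev/null; python3 h.py
python3 -m jog '[{"grip":0,"travel":[0.14,-1,0],"twist":0},{"grip":0,"travel":[0.14,-1,0],"twist":0},{"grip":0,"travel":[0.14,-1,0],"twist":0},{"grip":0,"travel":[0.14,-1,0],"twist":0}]'>/dev/null; python3 h.py
python3 -m jog '[{"grip":0,"travel":[0.14,-1,0],"twist":0},{"grip":0,"travel":[0.14,-1,0],"twist":0}]'>/dev/null; python3 h.py
```

```text
t 13.15 TCP [0.5262 0.1565 0.0758] th 7.6 A [-193.9  -49.7] B [-193.3   52.4] C [-193.6    1.4] hA 8.8 hB 8.8 F [ 0.1  0.1 -0.4] w 0.0871 q6 -0.05
t 13.55 TCP [0.532  0.118  0.0763] th 7.9 A [-154.7  -49.3] B [-154.6   52.8] C [-154.6    1.7] hA 9.1 hB 9.4 F [1.1 3.7 0.1] w 0.0871 q6 -0.13
t 13.75 TCP [0.5347 0.0976 0.0762] th 7.9 A [-134.1  -49.3] B [-134.    52.5] C [-134.1    1.6] hA 9.1 hB 9.3 F [1.9 5.5 2.8] w 0.0868 q6 -0.16
```

Friction looks like 4–5 N. At home the rear face sits 8 mm past the roof edge, so a vertical finger can't reach it at the end, and the last millimetres need a brisk push that stops at the roof edge. I first find where the fingers meet that edge, passing high over the frame.

```bash
python3 -m jog '[{"grip":0,"travel":[-0.11,0.8,0],"twist":0},{"grip":0,"travel":[0,0,2.7],"twist":0},{"grip":0,"travel":[0.55,-4,0],"twist":0},{"grip":0,"travel":[0.55,-4,0],"twist":0},{"grip":0,"travel":[0.42,-3,0],"twist":0},{"grip":0,"travel":[0.04,-0.3,0],"twist":0},{"grip":0,"travel":[0.04,-0.3,0],"twist":0},{"grip":0,"travel":[0,0,0],"twist":0}]'>/dev/null; python3 h.py
python3 -m jog '[{"grip":0,"travel":[0.04,-0.3,0],"twist":0},{"grip":0,"travel":[0.04,-0.3,0],"twist":0},{"grip":0,"travel":[0.02,-0.2,0],"twist":0},{"grip":0,"travel":[0,0,0],"twist":0}]'>/dev/null; python3 h.py
python3 -m jog '[{"grip":0,"travel":[0.02,-0.15,0],"twist":0},{"grip":0,"travel":[0.02,-0.15,0],"twist":0},{"grip":0,"travel":[0,0,0],"twist":0}]'>/dev/null; python3 h.py
```

```text
t 14.55 TCP [ 0.5479 -0.0093  0.1024] th 7.9 A [-26.4 -51.3] B [-26.3  50.9] C [-26.4  -0.2] hA 35.5 hB 35.3 F [-0.3 -0.5  0.6] w 0.0873 q6 -0.36
t 14.95 TCP [ 0.5499 -0.0178  0.1027] th 7.9 A [-17.7 -50.4] B [-17.6  51.6] C [-17.7   0.6] hA 35.7 hB 35.7 F [-0.2 -0.8  0.3] w 0.087 q6 -0.37
t 15.25 TCP [ 0.5503 -0.0211  0.1027] th 7.9 A [-14.4 -50.3] B [-14.3  51.5] C [-14.4   0.6] hA 35.7 hB 35.7 F [-0.2 -0.  -0.5] w 0.0868 q6 -0.38
```

```bash
for i in 1 2 3; do python3 -m jog '[{"grip":0,"travel":[0.02,-0.15,0],"twist":0},{"grip":0,"travel":[0,0,0],"twist":0}]'>/dev/null; python3 h.py; done
```

```text
t 15.45 TCP [ 0.5505 -0.0226  0.1027] th 7.9 A [-12.9 -50.3] B [-12.8  51.4] C [-12.8   0.6] hA 35.7 hB 35.7 F [0.9 0.1 0.3] w 0.0867 q6 -0.38
t 15.65 TCP [ 0.5507 -0.0241  0.1027] th 7.9 A [-11.4 -50.5] B [-11.2  51.6] C [-11.3   0.6] hA 35.7 hB 35.7 F [-0.6 -0.   0.4] w 0.0871 q6 -0.38
t 15.85 TCP [ 0.5509 -0.0256  0.1027] th 7.9 A [ -9.9 -50.5] B [-9.7 51.6] C [-9.8  0.6] hA 35.7 hB 35.8 F [ 0.6 -0.1 -0.4] w 0.0871 q6 -0.39
```

```bash
for i in 1 2 3; do python3 -m jog '[{"grip":0,"travel":[0.02,-0.15,0],"twist":0},{"grip":0,"travel":[0,0,0],"twist":0}]'>/dev/null; python3 h.py; done
```

```text
t 16.05 TCP [ 0.5508 -0.0259  0.1027] th 7.9 A [ -9.6 -50.4] B [-9.5 51.3] C [-9.5  0.5] hA 35.7 hB 35.7 F [0.4 5.1 0.4] w 0.0867 q6 -0.39
t 16.25 TCP [ 0.5508 -0.0261  0.1027] th 7.9 A [ -9.5 -50.6] B [-9.4 51.5] C [-9.3  0.4] hA 35.8 hB 35.7 F [0.2 8.4 1.4] w 0.0871 q6 -0.39
t 16.45 TCP [ 0.5508 -0.0263  0.1027] th 7.9 A [ -9.3 -50.8] B [-9.2 51.4] C [-9.2  0.3] hA 35.7 hB 35.7 F [ 1.4 13.7  1.9] w 0.0872 q6 -0.4
```

The fingers meet the roof edge at C = -9.6 mm, which is exactly a 9.5 mm half-width, so the box calibration is good. I retreat at full speed to measure the servo lag.

```bash
python3 -m jog '[{"grip":0,"travel":[-0.04,0.3,0],"twist":0},{"grip":0,"travel":[0,0,0],"twist":0}]'>/dev/null; python3 h.py; python3 -m jog '[{"grip":0,"travel":[-0.69,4.94,0],"twist":0},{"grip":0,"travel":[-0.69,4.94,0],"twist":0},{"grip":0,"travel":[-0.69,4.94,0],"twist":0}]'>/dev/null; python3 h.py;  python3 -m jog '[{"grip":0,"travel":[0,0,0],"twist":0}]'>/dev/null; python3 h.py
```

```text
t 16.65 TCP [ 0.5508 -0.026   0.1027] th 7.9 A [ -9.5 -50.6] B [-9.5 51.4] C [-9.5  0.4] hA 35.8 hB 35.7 F [0.8 4.4 0.9] w 0.087 q6 -0.39
t 16.95 TCP [0.5306 0.1216 0.1027] th 7.8 A [-158.5  -50.3] B [-158.2   52. ] C [-158.4    0.8] hA 35.7 hB 35.7 F [ 0.3 -0.4 -0.9] w 0.0873 q6 -0.11
t 17.05 TCP [0.5285 0.1258 0.1027] th 8.2 A [-162.7  -51.6] B [-163.2   50.2] C [-162.9   -0.6] hA 35.7 hB 35.6 F [-0.9 -0.1 -1.1] w 0.0868 q6 -0.12
```

```bash
python3 -m jog '[{"grip":0,"travel":[0,0,0],"twist":0}]'>/dev/null; python3 h.py; python3 -m jog '[{"grip":0,"travel":[0,0,0],"twist":0},{"grip":0,"travel":[0,0,0],"twist":0}]'>/dev/null; python3 h.py; python3 -m jog '[{"grip":0,"travel":[0.69,-4.94,0],"twist":0},{"grip":0,"travel":[0.69,-4.94,0],"twist":0}]'>/dev/null; python3 h.py; python3 -c "
from h import *
for i in range(4): camera('wrist'); st()"
```

```text
t 17.15 TCP [0.5303 0.1218 0.1027] th 8.1 A [-158.6  -50.3] B [-158.7   51.6] C [-158.7    0.6] hA 35.7 hB 35.8 F [-0.3 -1.2 -0. ] w 0.0868 q6 -0.12
t 17.35 TCP [0.531  0.1196 0.1027] th 7.8 A [-156.5  -50.1] B [-156.1   52.1] C [-156.3    1. ] hA 35.7 hB 35.8 F [ 0.3 -0.  -0.9] w 0.0872 q6 -0.12
t 17.55 TCP [0.5444 0.021  0.1028] th 8.0 A [-56.8 -50.4] B [-56.8  51.7] C [-56.8   0.6] hA 35.7 hB 35.8 F [ 0.8  0.3 -0.1] w 0.0872 q6 -0.31
t 17.6 TCP [0.5474 0.0125 0.103 ] th 7.6 A [-48.2 -48.6] B [-47.6  53.5] C [-48.    2.3] hA 35.8 hB 36.2 F [ 1.  -4.4  0.2] w 0.0871 q6 -0.31
t 17.65 TCP [0.5468 0.0153 0.103 ] th 7.4 A [-51.4 -48.8] B [-50.4  53.3] C [-50.9   2.2] hA 35.8 hB 36.2 F [0.2 0.6 0.1] w 0.0871 q6 -0.3
t 17.7 TCP [0.5454 0.0179 0.1028] th 7.4 A [-54.1 -49.9] B [-53.1  52.3] C [-53.6   1.1] hA 35.8 hB 35.9 F [0.5 0.  0.9] w 0.0872 q6 -0.3
t 17.75 TCP [0.5444 0.0197 0.1027] th 7.6 A [-55.9 -50.6] B [-55.2  51.5] C [-55.6   0.4] hA 35.7 hB 35.7 F [-0.2 -0.7 -0.6] w 0.0871 q6 -0.3
```

Very useful: after a stop from 0.5 m/s the tool is on the command but then overshoots about 8 mm for 50 ms. I rehearse the flick further back, where it costs nothing: one 5 cm row from contact, then find where the frame came to rest.

```bash
python3 -m jog '[{"grip":0,"travel":[-0.55,4,0],"twist":0},{"grip":0,"travel":[-0.55,4,0],"twist":0},{"grip":0,"travel":[-0.17,1.2,0],"twist":0},{"grip":0,"travel":[0,0,-1.3],"twist":0},{"grip":0,"travel":[0,0,-1.3],"twist":0},{"grip":0,"travel":[0.1,-0.7,0],"twist":0},{"grip":0,"travel":[0.06,-0.4,0],"twist":0},{"grip":0,"travel":[0,0,0],"twist":0}]'>/dev/null; python3 h.py; python3 -m jog '[{"grip":0,"travel":[0.02,-0.2,0],"twist":0},{"grip":0,"travel":[0,0,0],"twist":0}]'>/dev/null; python3 h.py
```

```text
t 18.55 TCP [0.5336 0.1017 0.0765] th 7.7 A [-138.5  -50. ] B [-138.1   52.2] C [-138.3    1.1] hA 9.5 hB 9.6 F [ 0.2 -0.5  1. ] w 0.0873 q6 -0.15
t 18.75 TCP [0.5336 0.1008 0.077 ] th 7.8 A [-137.6  -49.9] B [-137.3   51.9] C [-137.4    0.9] hA 10.0 hB 10.1 F [0.3 0.3 0.2] w 0.0868 q6 -0.16
```

```bash
python3 -m jog '[{"grip":0,"travel":[0.02,-0.2,0],"twist":0},{"grip":0,"travel":[0,0,0],"twist":0}]'>/dev/null; python3 h.py
```

```text
t 18.95 TCP [0.5336 0.0993 0.077 ] th 7.9 A [-136.   -50.1] B [-135.9   51.6] C [-135.9    0.7] hA 9.9 hB 10.0 F [0.1 0.8 0.3] w 0.0868 q6 -0.16
```

```bash
python3 -m jog '[{"grip":0,"travel":[0.69,-4.94,0],"twist":0}]'>/dev/null; python3 -c "
from h import *
st()
import cv2
for i in range(3): camera('top'); st()
print([(box(d['at']),round(d['p'],2)) for d in search_frame('frame','top') if abs(box(d['at'])[1])<90])
w=camera('wrist');cv2.imwrite('pics/w7.png',w[:,:,::-1])"
for i in 1 2 3 4; do python3 -m jog '[{"grip":0,"travel":[0.04,-0.3,0],"twist":0},{"grip":0,"travel":[0,0,0],"twist":0}]'>/dev/null; python3 h.py; done
```

```text
t 19.05 TCP [0.539  0.0551 0.0768] th 8.3 A [-91.2 -51.1] B [-91.8  50.9] C [-91.4  -0.1] hA 9.8 hB 9.8 F [ 1.1  2.2 -1.6] w 0.087 q6 -0.25
t 19.1 TCP [0.5424 0.045  0.077 ] th 8.0 A [-80.9 -49. ] B [-80.9  53.1] C [-81.   2.] hA 9.8 hB 10.1 F [ 1.  -4.4  0.1] w 0.0871 q6 -0.26
t 19.15 TCP [0.5424 0.0467 0.077 ] th 7.7 A [-82.7 -49. ] B [-82.3  53.3] C [-82.6   2.1] hA 9.9 hB 10.2 F [-0.3  0.4 -0.1] w 0.0873 q6 -0.25
t 19.2 TCP [0.5413 0.0483 0.0769] th 7.7 A [-84.5 -49.7] B [-84.1  52.4] C [-84.3   1.3] hA 9.9 hB 10.0 F [-0.1  0.4  0.2] w 0.0871 q6 -0.25
[(array([ -5.5, -45.3]), 0.61)]
t 19.5 TCP [0.5405 0.0477 0.0767] th 8.0 A [-83.9 -50.5] B [-83.9  51.3] C [-83.9   0.4] hA 9.7 hB 9.7 F [ 0.8 -0.6 -0.7] w 0.0867 q6 -0.26
t 19.7 TCP [0.5412 0.0443 0.0767] th 7.9 A [-80.4 -50.4] B [-80.3  51.6] C [-80.3   0.6] hA 9.7 hB 9.7 F [0.1 0.4 0.2] w 0.0869 q6 -0.26
t 19.9 TCP [0.5417 0.0409 0.0768] th 7.9 A [-77.  -50.5] B [-76.8  51.7] C [-76.9   0.6] hA 9.8 hB 9.8 F [ 0.1 -0.  -0.2] w 0.0872 q6 -0.27
t 20.1 TCP [0.5421 0.0377 0.0767] th 7.9 A [-73.8 -50.4] B [-73.7  51.6] C [-73.7   0.6] hA 9.7 hB 9.7 F [0.6 0.6 0.4] w 0.0869 q6 -0.27
```

```bash
for i in 1 2 3 4 5 6; do python3 -m jog '[{"grip":0,"travel":[0.03,-0.2,0],"twist":0},{"grip":0,"travel":[0,0,0],"twist":0}]'>/dev/null; python3 h.py|grep -o "C.*"; done
```

```text
CP [0.5423 0.0358 0.0768] th 7.9 A [-71.9 -50.4] B [-71.8  51.6] C [-71.9   0.6] hA 9.7 hB 9.8 F [ 0.4 -0.5  0.2] w 0.0869 q6 -0.28
CP [0.5426 0.0339 0.0767] th 7.9 A [-70.  -50.4] B [-69.8  51.5] C [-69.9   0.6] hA 9.7 hB 9.7 F [0.5 0.1 0.6] w 0.0869 q6 -0.28
CP [0.5429 0.0319 0.0767] th 7.9 A [-67.9 -50.2] B [-67.8  51.5] C [-67.9   0.6] hA 9.7 hB 9.7 F [ 0.5 -0.  -0.5] w 0.0867 q6 -0.28
CP [0.5432 0.0299 0.0767] th 7.9 A [-65.9 -50.3] B [-65.8  51.6] C [-65.8   0.7] hA 9.7 hB 9.8 F [ 0.1  0.1 -0.9] w 0.087 q6 -0.29
CP [0.5435 0.0279 0.0767] th 7.9 A [-63.9 -50.3] B [-63.7  51.7] C [-63.8   0.7] hA 9.7 hB 9.7 F [-0.2  0.2 -0.1] w 0.087 q6 -0.29
CP [0.5438 0.0259 0.0767] th 7.9 A [-61.8 -50.3] B [-61.7  51.7] C [-61.8   0.7] hA 9.7 hB 9.7 F [-0.4 -0.2  0. ] w 0.087 q6 -0.3
```

```bash
for i in 1 2 3 4 5 6; do python3 -m jog '[{"grip":0,"travel":[0.03,-0.2,0],"twist":0},{"grip":0,"travel":[0,0,0],"twist":0}]'>/dev/null; python3 h.py|grep -o " C .*"; done; python3 -c "
from h import *
for c in ('side','top'):
  camera(c);print([(box(d['at']),round(d['p'],2)) for d in search_frame('frame',c)+search_frame('frame_rear',c) if abs(box(d['at'])[1])<90])"
```

```text
C [-59.8   0.7] hA 9.7 hB 9.8 F [0.5 0.5 0.3] w 0.087 q6 -0.3
 C [-57.7   0.7] hA 9.7 hB 9.8 F [-0.2 -0.1 -0.2] w 0.0869 q6 -0.3
 C [-56.    0.6] hA 9.7 hB 9.7 F [-0.3  1.3  0.2] w 0.0872 q6 -0.31
 C [-54.1   0.7] hA 9.7 hB 9.7 F [0.5 2.6 0.4] w 0.0869 q6 -0.31
 C [-51.8   0.7] hA 9.7 hB 9.7 F [ 0.7  3.5 -0.3] w 0.0869 q6 -0.31
 C [-49.6   0.7] hA 9.7 hB 9.7 F [0.5 2.1 0.1] w 0.087 q6 -0.32
[(array([-27.3,  -2.2]), 0.8), (array([-25.1,  -3.8]), 0.63)]
[(array([75.4,  7.2]), 0.59)]
```

The rehearsal shows a slide of about 29 mm past the command from 0.5 m/s, against the 19 mm the last stretch needs. I back off for the run-up to the final push.

```bash
python3 -m jog '[{"grip":0,"travel":[-0.23,1.62,0],"twist":0},{"grip":0,"travel":[0,0,0],"twist":0},{"grip":0,"travel":[0,0,0],"twist":0},{"grip":0,"travel":[0,0,0],"twist":0}]'>/dev/null; python3 h.py
```

```text
t 23.2 TCP [0.5433 0.0304 0.0768] th 7.9 A [-66.3 -50.3] B [-66.3  51.9] C [-66.3   0.8] hA 9.8 hB 9.8 F [-0.1 -0.1 -0.4] w 0.0872 q6 -0.29
```

```bash
python3 -m jog '[{"grip":0,"travel":[0.64,-4.56,0],"twist":0}]'>/dev/null; python3 -c "
from h import *
st()
for i in range(4): camera('top'); st()"
```

```text
t 23.3 TCP [ 0.5473 -0.0104  0.0765] th 8.2 A [-25.2 -52. ] B [-25.6  50.1] C [-25.3  -0.9] hA 9.7 hB 9.3 F [ 0.5  2.1 -1.3] w 0.0872 q6 -0.37
t 23.35 TCP [ 0.5515 -0.0202  0.0768] th 8.0 A [-15.  -49.2] B [-15.   53.1] C [-15.1   1.9] hA 9.7 hB 10.0 F [ 0.9 -4.5 -0.5] w 0.0872 q6 -0.37
t 23.4 TCP [ 0.5517 -0.019   0.077 ] th 7.7 A [-16.4 -48.5] B [-16.   53.3] C [-16.3   2.3] hA 9.8 hB 10.2 F [-0.4 -0.8 -0.1] w 0.0868 q6 -0.37
t 23.45 TCP [ 0.5507 -0.0174  0.0769] th 7.7 A [-18.2 -49.5] B [-17.7  52.5] C [-18.    1.5] hA 9.8 hB 10.0 F [-0.   0.5  0.4] w 0.087 q6 -0.37
t 23.5 TCP [ 0.5498 -0.0162  0.0767] th 7.8 A [-19.4 -50.2] B [-19.1  51.8] C [-19.3   0.8] hA 9.7 hB 9.8 F [ 0.3  0.4 -0.5] w 0.0871 q6 -0.37
```

No contact is left. Before withdrawing I feel gently forward, up to just short of the roof edge, for a frame that stopped short.

```bash
for i in 1 2 3; do python3 -m jog '[{"grip":0,"travel":[0.04,-0.3,0],"twist":0},{"grip":0,"travel":[0,0,0],"twist":0}]'>/dev/null; python3 h.py|grep -o " C .*"; done; python3 - <<'E'
from h import *
import cv2
s=camera("side")[:,:,::-1];w=camera("wrist")[:,:,::-1];t=camera("top")[:,:,::-1]
cv2.imwrite("pics/s8.png",s);cv2.imwrite("pics/w8.png",w);cv2.imwrite("pics/t8.png",t)
a=cv2.resize(t[135:260,290:410],(384,400),interpolation=cv2.INTER_CUBIC)
b=cv2.resize(w[:,:],(400,300))
c=cv2.resize(s[110:230,220:350],(433,400),interpolation=cv2.INTER_CUBIC)
im=np.zeros((600,800,3),np.uint8);im[:300,:400]=b;im[300:600,:400]=cv2.resize(a,(400,300));im[100:469,400:]=cv2.resize(c,(400,369))
cv2.imwrite("pics/m8.png",im)
E
```

```text
C [-17.6   0.4] hA 9.8 hB 9.7 F [-1.3 -1.   0.9] w 0.087 q6 -0.37
 C [-14.3   0.6] hA 9.8 hB 9.8 F [-0.5 -0.3  0.4] w 0.0869 q6 -0.38
 C [-10.9   0.7] hA 9.8 hB 9.8 F [-0.5 -1.1  0.8] w 0.087 q6 -0.38
```

View pics/m8.png

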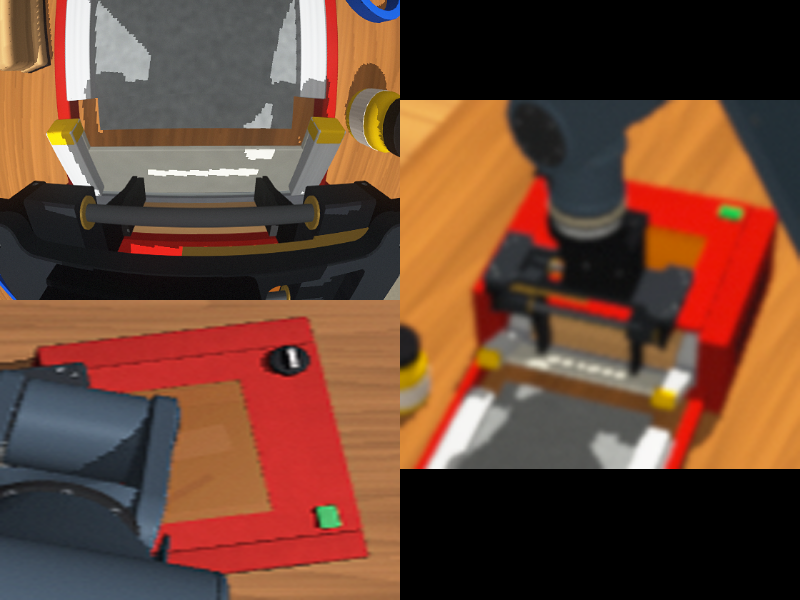

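The frame is inside. Only its rear rail shows under the roof edge, and the sprung flap leans on my fingertips. I estimate the rear face position from the wrist picture.

```bash
python3 - <<'E'
from h import *
import cv2
o=get_obs();R=Ro.from_quat(o["tool_rot"]).as_matrix();p=np.array(o["position"])
k=get_calibration("wrist");T=np.array(k["T_tool_cam"]);im=cv2.imread("pics/w8.png")
def ray(u,v):
    x,y=(u-k["cx"])/k["fx"],(v-k["cy"])/k["fy"];r=np.hypot(x,y);d=np.array([x/r*np.sin(r),y/r*np.sin(r),np.cos(r)])
    return p+R@T[:3,3], R@T[:3,:3]@d
for u in (205,240,280,330,355):
  print("col",u)
  for v in range(262,352,4):
    c,d=ray(u,v)
    def hit(h): 
        q=c+d*((.045+h-c[2])/d[2]); return box(q)
    print(v,im[v,u][::-1].tolist(),"floor",hit(-.001),"fr top",hit(.023)[0],"roof",hit(.058)[0]) if u==280 else print(v,im[v,u][::-1].tolist(),end=" ")
E
```

```text
col 205
262 [145, 144, 135] 266 [144, 143, 132] 270 [123, 129, 128] 274 [75, 76, 77] 278 [98, 101, 104] 282 [94, 93, 92] 286 [110, 85, 58] 290 [42, 44, 44] 294 [51, 53, 53] 298 [58, 56, 57] 302 [62, 62, 64] 306 [63, 62, 65] 310 [61, 60, 63] 314 [60, 57, 60] 318 [155, 116, 76] 322 [151, 114, 74] 326 [102, 30, 26] 330 [94, 19, 17] 334 [91, 15, 13] 338 [121, 19, 15] 342 [125, 23, 21] 346 [238, 39, 31] 350 [233, 37, 27] col 240
262 [146, 144, 135] 266 [146, 144, 134] 270 [133, 137, 137] 274 [69, 71, 72] 278 [101, 99, 103] 282 [98, 99, 104] 286 [113, 89, 59] 290 [82, 67, 53] 294 [52, 55, 54] 298 [61, 61, 62] 302 [66, 64, 67] 306 [64, 65, 66] 310 [62, 61, 62] 314 [62, 60, 59] 318 [131, 99, 70] 322 [155, 116, 76] 326 [156, 121, 76] 330 [92, 19, 15] 334 [95, 23, 21] 338 [116, 23, 21] 342 [123, 23, 18] 346 [114, 20, 18] 350 [235, 36, 29] col 280
262 [142, 143, 131] floor [-6.8  2.5] fr top -18.4 roof -35.4
266 [144, 142, 133] floor [-4.1  2.5] fr top -16.1 roof -33.6
270 [129, 133, 133] floor [-1.4  2.5] fr top -13.8 roof -31.8
274 [83, 84, 85] floor [1.3 2.5] fr top -11.5 roof -30.1
278 [96,
[... 1219 characters left out ...]
2] 290 [72, 61, 48] 294 [53, 56, 53] 298 [59, 59, 62] 302 [59, 59, 61] 306 [66, 68, 68] 310 [62, 63, 64] 314 [62, 64, 66] 318 [152, 116, 74] 322 [153, 118, 77] 326 [145, 97, 64] 330 [93, 23, 19] 334 [94, 21, 20] 338 [121, 22, 18] 342 [121, 23, 19] 346 [101, 78, 31] 350 [101, 79, 33] col 355
262 [148, 146, 136] 266 [151, 149, 140] 270 [117, 121, 120] 274 [57, 56, 56] 278 [62, 63, 65] 282 [106, 93, 81] 286 [111, 83, 55] 290 [43, 45, 47] 294 [54, 54, 55] 298 [58, 58, 61] 302 [61, 62, 63] 306 [61, 61, 66] 310 [59, 61, 62] 314 [56, 58, 59] 318 [157, 121, 79] 322 [155, 120, 76] 326 [84, 14, 14] 330 [90, 20, 16] 334 [91, 23, 18] 338 [119, 19, 17] 342 [128, 27, 20] 346 [99, 75, 30] 350 [100, 76, 31]
```

The rear face's lower edge is at image row ~284, so x ≈ 8 mm: home. I back off slightly, rise so the flap can shut beneath the fingers, and withdraw.

```bash
python3 -m jog '[{"grip":0,"travel":[-0.1,0.7,0],"twist":0},{"grip":0,"travel":[0,0,1],"twist":0},{"grip":0,"travel":[0,0,1.5],"twist":0},{"grip":0,"travel":[0,0,2],"twist":0},{"grip":0,"travel":[0,0,3],"twist":0},{"grip":0,"travel":[0,0,4],"twist":0},{"grip":0,"travel":[0,0,4],"twist":0},{"grip":0,"travel":[0,0,0],"twist":0}]'>/dev/null; python3 h.py;  python3 -m jog '[{"grip":0,"travel":[-0.5,3,1],"twist":0},{"grip":0,"travel":[-0.5,4,0],"twist":0},{"grip":0,"travel":[-0.5,4,0],"twist":0},{"grip":0,"travel":[-0.5,4,0],"twist":0},{"grip":0,"travel":[-0.5,4,0],"twist":0},{"grip":0,"travel":[-0.5,4,0],"twist":0},{"grip":0,"travel":[0,0,0],"twist":0},{"grip":0,"travel":[0,0,0],"twist":0}]'>/dev/null; python3 h.py
python3 - <<'E'
from h import *
import cv2
s=camera("side")[:,:,::-1];t=camera("top")[:,:,::-1]
a=cv2.resize(t[130:270,260:410],(400,373),interpolation=cv2.INTER_CUBIC)
b=cv2.resize(s[110:250,200:350],(400,373),interpolation=cv2.INTER_CUBIC)
cv2.imwrite("pics/m9.png",np.hstack([a,b]))
for n in("flap_guide_left","tab_left","tab_right"):
  for c in("top","side"): print(n,c,[(box(d["at"]),round(d["at"][2],3),round(d["p"],2)) for d in search_frame(n,c)][:1])
E
```

```text
t 25.05 TCP [ 0.5532 -0.0175  0.2379] th 7.9 A [-17.4 -46.7] B [-17.4  55.2] C [-17.5   4. ] hA 170.3 hB 171.5 F [-0.4 -0.5  0.1] w 0.087 q6 -0.37
t 25.85 TCP [0.5189 0.2135 0.2413] th 8.0 A [-251.  -49.] B [-251.1   52.9] C [-251.1    2. ] hA 174.4 hB 174.3 F [-0.1  1.1 -0.7] w 0.0868 q6 0.05
flap_guide_left top [(array([-4.1, -3.9]), 0.094, 0.55)]
flap_guide_left side [(array([ -4.8, -65.1]), 0.08, 0.75)]
tab_left top [(array([-6.2, -5.5]), 0.095, 0.8)]
tab_left side [(array([ -3.4, -68.6]), 0.074, 0.62)]
tab_right top [(array([-2.8, -6.6]), 0.095, 0.53)]
tab_right side [(array([ -3.2, -70.8]), 0.075, 0.83)]
```

View pics/m9.png

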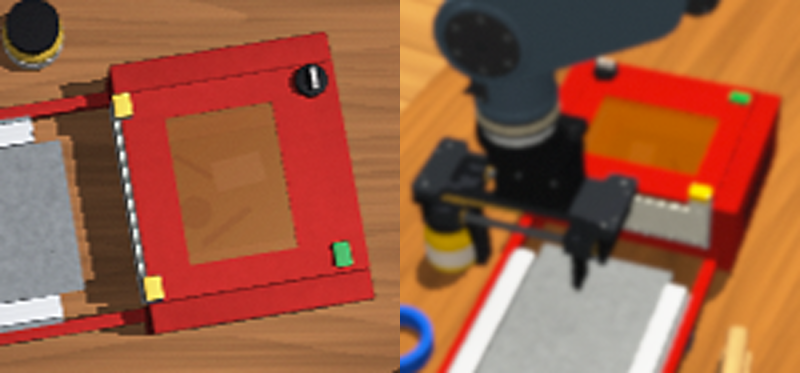

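The flap is shut with both tabs upright, and the artwork shows through the sight glass at crop (238,170). As a last check of home position, I compare that artwork with where it lay in the frame at the start.

```bash
python3 - <<'E'
from h import *
k=get_calibration("top");R=np.array(k["R"]);t=np.array(k["t"])
def at(u,v,z):
    d=R.T@np.array([(u-k["cx"])/k["fx"],(v-k["cy"])/k["fy"],1]);c=-R.T@t
    return box(c+d*((z-c[2])/d[2]))
C=lambda x,y,s,ox,oy,z:at(x/s+ox-.35,y/s+oy-.35,z)
for a,b in(((203,281),(238,170)),((143,336),(197,210)),((185,355),(226,227))):
  i=C(*a,3.5,185,130,.051);f=C(*b,2.667,260,130,.050);print("shift",f-i,"frame front now",f[0]-i[0]-110)
E
```

```text
shift [286.8   0. ] frame front now 176.79999999999995
shift [290.7   1.1] frame front now 180.7
shift [287.2  -1. ] frame front now 177.2
```

The front face works out at 177–181 mm against stops at 178 mm, so the frame is home and square.

```bash
python3 -c "
from rig import hand_in
print(hand_in())"
```

```text
the job is handed in; nothing more can be done
None
```

The wooden frame is home in the UV box with the flap shut behind it, and the job is handed in after about 26 s of robot time.

**What I did:**
- One fingertip hooked the right tab, swung the flap down flat and held it by its guide strip. The other fingertip pushed the front rail's inner face until that rail lay on the flap.
- I lifted out, with the frame's weight keeping the flap down, and pushed the rear rail with both fingertips.
- When home, the rear rail sits 8 mm past the roof edge, where a vertical finger cannot follow. The last 20 mm or so was therefore a short brisk push at about 0.46 m/s. I had rehearsed this push further back on the shelf first.

**Last checks:**
- **Frame home:** the wrist picture put the rear face at about 8 mm inside the mouth. The artwork seen through the sight glass put the front face at 177–181 mm, against stops at 178 mm.
- **Flap:** the last picture shows it shut with both tabs upright.
- **Robot:** the gripper is clear, about 17 cm above the shelf, with contact force at zero within noise.

**Where it was less clean:**
- **Side slip:** the holding fingertip slid up to 8 mm sideways on the strip under friction, but stayed on it.
- **Glass clearance:** the other fingertip came down to about 2 mm above the glass, by calculation from the measured pose. I saw no sign that it touched.
- **Roof contact:** the fingertips pressed the roof edge briefly, at up to 14 N, when I measured where it was.
- **Trained network:** its positions for the tabs and flap guide were several centimetres off, so I relied on the pictures for those.

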